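Take the spent cartridge out of the analyser

ROBOT

A 7-joint arm with a two-finger parallel gripper is mounted at the origin on the work surface. World frame = base frame: x ahead of the robot, y to its left, z up, the work surface at z = 0. Lengths are in m, angles in degrees, forces in N, time in s.
With the tool pointing down it reaches from about 0.425 to 0.875 m from the base axis. Payload 4.7 kg.
Tool frame: the origin (TCP) lies midway between the tips of the shut fingers; the grasp point (between the pads) lies 19 mm behind it; z points along the fingers, y is the line along which they close (so a half turn about z gives the same grasp; the last joint's range is limited). The gripper opens to 87 mm and grips with 3 to 60 N. Pads are 19 mm wide; open, the fingers measure 117 mm over their backs; the gripper's body (75 mm by 190 mm) begins 51 mm behind the grasp point.
Start: joints at [67.672, 18.392, -4.016, 83.108, 1.295, 78.541, -3.26], TCP at [0.255, -0.598, 0.223] pointing down, gripper open.
Joint ranges: [-163.93, 163.93], [-17.29, 119.83], [-79.2, 71.16], [3.27, 140.29], [-89.18, 269.18], [5.43, 117.66], [-154.24, 154.24]. Speed limits (degrees/s): [147.25, 147.25, 180, 180, 180, 180, 180].

INTERFACE

Orientations are given as [roll, pitch, yaw] about the fixed x, y, z axes, in that order (R = Rz(yaw) Ry(pitch) Rx(roll)).
In Python, from cell import get_obs, read_camera, sign_off gives the robot as it stands.
- The arm moves only by the tool drive_tool, never from a script. Its argument "rows" is one flat list of numbers, 7 for each row, row after row: the shift along the tool's x, y, z in m, then the turn, a rotation vector about the tool's x, y, z in rad, then the gripper command: -1 is shut, 1 is fully open, values between are in proportion. In form: [tx, ty, tz, rx, ry, rz, fingers, tx, ty, tz, rx, ry, rz, fingers, ...]. A call has 1 to 5 rows; each row shifts and turns the commanded pose from where the row before left it, along the tool's axes as they then stand; what a row does not reach is not made up. A row lasts 1/8 s, in which the tool goes at most 62.5 mm and 10.7 degrees, less where a joint would pass 70% of its speed; a pose out of reach is approached as far as the arm can. A call is refused whole if a number of a shift passes 0.0625 or a number of a turn 0.188, either way. A call with a gripper value outside its range is refused whole. The fingers move at their own pace and stop on an object; "grip_force" is the grip in N (left out, the last holds). Time passes only in rows, so rows that do not move let the fingers close. It gives the time, the measured TCP pose, the force, the opening and the grip force at its end, in the units of the state.
- get_obs(): the state, without advancing time (a new reading comes with each control period).
- read_camera(name): name is "side" or "top" or "wrist"; returns a dict with "color" (400x640x3 uint8, blue, green, red), "fov_y" (degrees; the focal length in pixels is half the picture's height over the tangent of half this angle, whatever the lens; pixels are square), "cx", "cy" (the principal point, pixels), "cam_to_world" (4x4, takes a point from camera to world coordinates); the wrist camera has in their place "mount" (4x4, takes a point from camera to tool coordinates, whose origin is the TCP and whose axes are the flange's). Camera axes: x right, y up, looking along -z (the intrinsics and any distortion apply to the point x, -y, -z); pixel columns grow to the right and rows downward; lengths in m; the calibration is good to about 2 mm. A picture is of the moment at which its call begins: read the wrist's pose just before it. There is no depth.
- sign_off(): hands the job in; it is judged then, once.
The state is a dict: "time_s": time; "qpos": joint angles; "joint_velocities": joint speeds; "effort": joint torques, N m; "tool_pos": TCP position; "tool_rot": TCP orientation; "force": force on the tool from outside, world axes, zero at the start; "wrist_torque": the same for the moment, N m; "grip_width": finger opening in m; "grasp_force": force on a finger pad.
Only numpy, scipy, OpenCV 4.12 (cv2) and the standard library are available. Lean on these libraries where they do the work, as an engineer would, in place of code of your own. Each camera call takes 0.05 s, during which the arm holds its last target. There are 200 camera calls.

TASK

Open the blood analyser by pressing the upper edge of its sloping hatch inward until the catch lets go and the hatch drops fully open. Then take the spent cartridge out of the bay behind it and stand it upright inside the shallow discard tray, leaving the hatch open and the other things on the bench where they are.

Things in the scene. Friction and masses are not known exactly. Their poses are not given: they have to be found in the camera images.
- analyser: Benchtop analyser, fixed, 240 deep (x) x 220 wide (y) x 265 mm high; z up, x from front to back (its front faces its -x). Origin: under it, 110 mm behind its front, midway in y. Shut, the hatch slopes back 40 degrees from upright, from its hinge (x=-110, z=50) up to its free edge (x=-33, z=142 mm). The bay behind: level floor at z=50, y -85 to 85, back wall at x=20.
- hatch (a joint): Hatch angle, rad. 0: shut, held by the catch; negative: pressed in, hard stop -0.06; 2.3: fully open, lying level at bay floor height, reaching 120 mm out from the hinge. Pressed to about -0.04 (4 mm at the press mark, 6 to 10 N there) the catch lets go; when the hand leaves, a light spring swings it open outward and down in about 2 s. It cannot be pulled open and does not catch again.
- hatch_press (a point): Centre of the round press mark (32 mm across) on the hatch's outer face, 100 mm from the hinge, 20 mm below the free edge, midway across. The hatch is a plain panel 168 wide x 118 high x 6 mm. The point moves with it; y along the hinge, z up the panel from hinge to free edge, x square to the panel (inward when shut).
- hatch_hinge (a point): Middle of the hatch's hinge line (its lower edge), 50 mm above the bench; axes as hatch_press.
- head_lip (a point): Middle of the lower front edge of the display head, which overhangs the bay (in analyser axes x=-35, z=200 mm; head from there back and up to z=265; below it a front face at x=-30, z 150 to 200). A tool pointing straight down cannot get in: come from the front, pointing in (+x of the analyser) and 30 to 45 degrees from vertical, fingers closing along y.
- cartridge_mid (a point): Centre of the spent cartridge, a loose upright white block 24 (x) x 26 (y) x 50 mm high, about 60 g, half-way up (25 mm above its foot). It stands on the bay floor behind the hatch, its x about along the analyser's x (within 9 degrees). Grip it across y.
- tray: Shallow open steel discard tray, loose, about 0.5 kg, 170 (x) x 130 (y) x 25 mm high, walls 5 mm, floor 5 mm. Origin: centre of its underside; z up.
- tip_box_mid (a point): Bystander: centre of a pipette tip box 87 x 122 x 73 mm high.
- stain_jar_mid (a point): Bystander: centre of a round lidded jar, 56 mm across, 75 mm high.
- timer_mid (a point): Bystander: centre of a flat bench timer 65 x 65 x 18 mm.
Not all that is in view belongs to the job. Of the things that look like the tray, the middle-sized one is meant.

How it is judged:
By the outcome, as a careful person would: the job done as asked, in the order asked, and still so for the second after the job is handed in, with the robot touching nothing.
It also fails if it takes over 58 s, if anything falls off the work surface, if the arm or the gripper's body presses on something with over 40 N, if the wrist force passes 120 N, or if a joint passes its speed limit or range.

## Working session

There is one attempt and no reset: what is moved stays moved. The work goes in short steps, Python scripts to look and compute and a tool call to move; the robot and the scene stay as the last step left them, time stands still between calls to the robot, and variables do not carry over. Pictures are saved under pics/ and viewed, at most 10 in all, crops included, and the job is handed in when it is done.

Besides the shell and the picture viewer there is one more tool, called after "Emit:" as a command line: name --argument value ..., lists and objects as JSON in quotes. drive_tool: Moves the arm, as the interface text tells. Its arguments: {"type":"object","properties":{"rows":{"type":"array","items":{"type":"number"}},"grip_force":{"type":"number"}},"required":["rows"]}

```bash
mkdir -p pics; ls; python3 - <<'E'
from cell import get_obs, read_camera
import cv2, numpy as np
o=get_obs(); print({k:np.round(v,3).tolist() for k,v in o.items()})
for n in ['side','top','wrist']:
    c=read_camera(n); cv2.imwrite(f'pics/{n}0.png',c['color'])
    print(n,{k:(np.round(v,4).tolist()) for k,v in c.items() if k!='color'})
E
```

```text
pics
{'time_s': 0.0, 'qpos': [67.673, 18.44, -4.017, 83.175, 1.294, 78.541, -3.26], 'joint_velocities': [-0.03, 0.081, 0.078, 0.028, -0.036, 0.06, 0.013], 'effort': [-0.0, -49.129, -0.404, -31.253, -0.064, 0.044, 0.0], 'tool_pos': [0.255, -0.597, 0.221], 'tool_rot': [-179.889, 0.004, 23.138], 'force': [0.064, 0.002, -0.023], 'wrist_torque': [0.011, 0.027, 0.011], 'grasp_force': 0.0, 'grip_width': 0.087}
side {'fov_y': 45.426, 'cx': 327.7872, 'cy': 202.9365, 'cam_to_world': [[-0.806, -0.466, 0.365, 1.0519], [0.5918, -0.6191, 0.5163, 0.5446], [-0.0147, 0.6321, 0.7748, 1.1128], [0.0, 0.0, 0.0, 1.0]]}
top {'fov_y': 53.7535, 'cx': 323.3221, 'cy': 201.2244, 'cam_to_world': [[-0.0261, 0.9911, -0.1308, 0.4355], [-0.9996, -0.027, -0.0048, -0.112], [-0.0083, 0.1306, 0.9914, 1.316], [0.0, 0.0, 0.0, 1.0]]}
wrist {'fov_y': 62.3973, 'cx': 318.0887, 'cy': 196.8102, 'mount': [[-0.0003, 0.9704, 0.2417, 0.0657], [1.0, -0.0001, 0.0016, -0.0006], [0.0015, 0.2417, -0.9704, -0.1605], [0.0, 0.0, 0.0, 1.0]]}
```

View pics/side0.png

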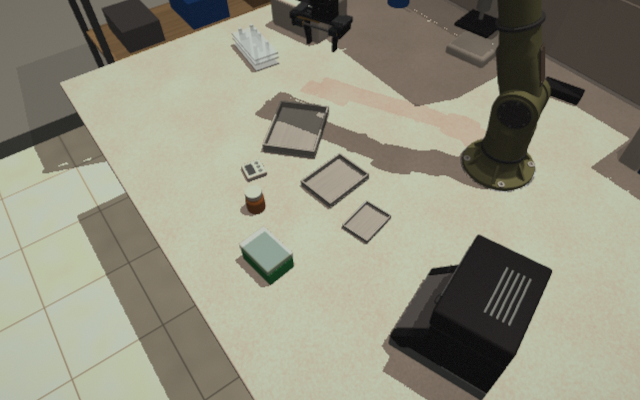

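View pics/top0.png

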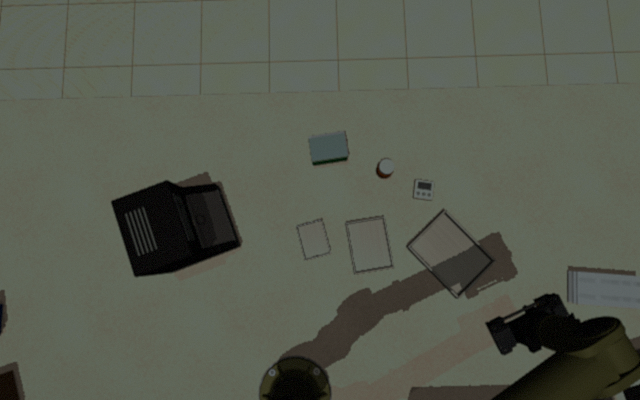

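The side view shows three tray-like things: the large one at (297,130), the middle one at (335,180) and the small one at (366,221). In the top view they are at (452,252), (369,245) and (313,239). The middle one is meant. The analyser is at top (180,228) and side (475,310), its front facing image right in the top view, roughly world -y. The tip box is at top (329,147), the jar at (385,167) and the timer at (424,188).

```bash
cat > h.py <<'E'
import numpy as np, cv2
from scipy.spatial.transform import Rotation as Ro
from cell import get_obs, read_camera
def Rt(o): return Ro.from_euler('xyz',o['tool_rot'],degrees=True).as_matrix()
def cam(n):
    o=get_obs(); c=read_camera(n)
    if n=='wrist':
        T=np.eye(4);T[:3,:3]=Rt(o);T[:3,3]=o['tool_pos'];c['cam_to_world']=T@c['mount']
    return c
def ray(c,p):
    f=200/np.tan(np.radians(c['fov_y']/2)); d=np.array([(p[0]-c['cx'])/f,-(p[1]-c['cy'])/f,-1])
    M=c['cam_to_world']; return M[:3,3],M[:3,:3]@d
def onz(c,p,z):
    o,d=ray(c,p); return o+d*(z-o[2])/d[2]
def proj(c,P):
    f=200/np.tan(np.radians(c['fov_y']/2)); M=c['cam_to_world']; q=M[:3,:3].T@(np.asarray(P)-M[:3,3])
    return np.array([c['cx']+f*q[0]/-q[2],c['cy']-f*q[1]/-q[2]])
def tri(c1,p1,c2,p2):
    o1,d1=ray(c1,p1);o2,d2=ray(c2,p2)
    s=np.linalg.lstsq(np.c_[d1,-d2],o2-o1,rcond=None)[0]
    a,b=o1+s[0]*d1,o2+s[1]*d2; return (a+b)/2,np.linalg.norm(a-b)
E
python3 - <<'E'
from h import *
t=cam('top');s=cam('side')
def enh(i,g=0.5): return (255*(i/255.)**g).astype(np.uint8)
a=cv2.resize(enh(t['color'][165:285,100:260],.45),(800,600),interpolation=cv2.INTER_CUBIC)
b=cv2.resize(enh(s['color'][225:400,380:560],.45),(617,600),interpolation=cv2.INTER_CUBIC)
cv2.imwrite('pics/at.png',a);cv2.imwrite('pics/as.png',b)
# trays: rim/ dark contour inside roi
g=cv2.cvtColor(t['color'],cv2.COLOR_BGR2GRAY)
for n,(x0,x1,y0,y1) in dict(mid=(338,402,206,282),small=(290,336,210,266)).items():
    r=g[y0:y1,x0:x1]; m=(r<np.median(np.r_[r[0],r[-1],r[:,0],r[:,-1]])*0.8).astype(np.uint8)
    cs,_=cv2.findContours(m,cv2.RETR_EXTERNAL,cv2.CHAIN_APPROX_NONE)
    k=max(cs,key=cv2.contourArea); R=cv2.minAreaRect(k); bx=cv2.boxPoints(R)+[x0,y0]
    W=np.array([onz(t,p,.025) for p in bx]); print(n,bx.round(1).tolist(),W.round(3).tolist(),W.mean(0).round(3),np.linalg.norm(W[1]-W[0]),np.linalg.norm(W[2]-W[1]))
E
```

```text
mid [[344.2, 220.8], [384.1, 213.9], [393.3, 266.8], [353.4, 273.8]] [[0.539, -0.173, 0.025], [0.559, -0.304, 0.025], [0.386, -0.326, 0.025], [0.368, -0.196, 0.025]] [ 0.463 -0.25   0.025] 0.13280401934949013 0.17341045324568904
small [[299.3, 238.2], [326.7, 231.8], [331.7, 253.3], [304.3, 259.6]] [[0.487, -0.024, 0.025], [0.505, -0.114, 0.025], [0.435, -0.128, 0.025], [0.417, -0.039, 0.025]] [ 0.461 -0.077  0.025] 0.0916741827468116 0.07134755591156554
```

View pics/at.png

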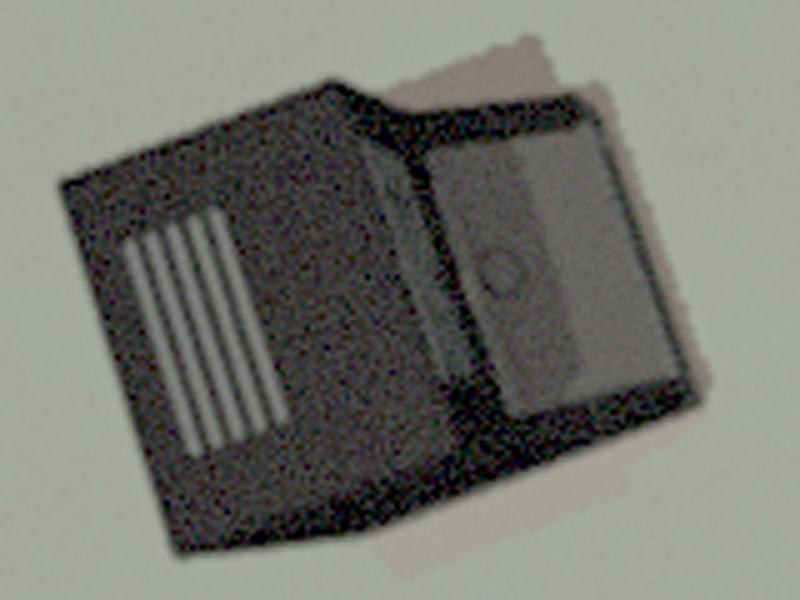

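View pics/as.png

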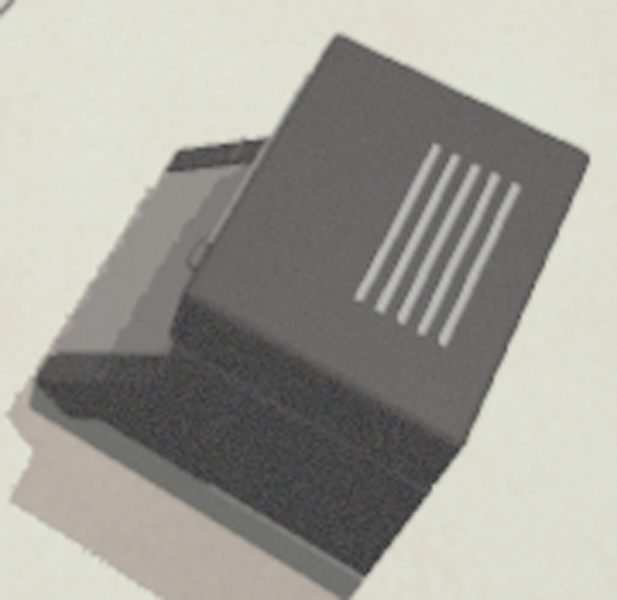

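The top crop shows the head's back corners at (62,185) and (178,555), its front corner at (335,82), and the press mark at (503,275). The side crop shows the head's top corners at (338,35), (588,155), (463,443) and (190,295). The mark's rim is just visible at (197,255).

```bash
python3 - <<'E'
from h import *
t=cam('top');s=cam('side')
T=lambda x,y:((x+.5)/5+100-.5,(y+.5)/5+165-.5); k=600/175.; S=lambda x,y:((x+.5)/k+380-.5,(y+.5)/k+225-.5)
n=dict(BL=(T(62,185),S(463,443)),BR=(T(178,555),S(588,155)),FL=(T(335,82),S(190,295)))
for q,(a,b) in n.items():
    print(q,onz(t,a,.265).round(3),onz(s,b,.265).round(3),*[np.round(v,4) for v in tri(t,a,s,b)])
print('FR side',onz(s,S(338,35),.265).round(3))
print('mark',onz(t,T(503,275),.1266).round(4))
print('hinge',onz(t,T(595,125),.05).round(4),onz(t,T(690,375),.05).round(4))
print('free',onz(t,T(425,150),.142).round(4),onz(t,T(515,415),.142).round(4))
# side tray
g=cv2.cvtColor(s['color'],cv2.COLOR_BGR2GRAY); x0,x1,y0,y1=296,374,150,210
r=g[y0:y1,x0:x1]; m=(r<np.median(np.r_[r[0],r[-1],r[:,0],r[:,-1]])*0.8).astype(np.uint8)
cs,_=cv2.findContours(m,cv2.RETR_EXTERNAL,cv2.CHAIN_APPROX_NONE); c=max(cs,key=cv2.contourArea)
p=c[:,0]+[x0,y0]
W=np.array([onz(s,v,.025) for v in p])[:,:2].astype(np.float32); R=cv2.minAreaRect(W*1000); print(R)
E
```

```text
BL [0.589 0.463 0.265] [0.591 0.467 0.265] [0.5889 0.4665 0.2603] 0.0016
BR [0.39  0.393 0.265] [0.393 0.396 0.265] [0.3901 0.395  0.2615] 0.0002
FL [0.641 0.317 0.265] [0.646 0.32  0.265] [0.6427 0.3189 0.259 ] 0.0011
FR side [0.446 0.247 0.265]
mark [0.5465 0.2681 0.1266]
hinge [0.65  0.234 0.05 ] [0.4862 0.1717 0.05  ]
free [0.622  0.3115 0.142 ] [0.4616 0.2549 0.142 ]
((470.193115234375, -242.0977020263672), (187.2958984375, 142.7188720703125), 8.531338691711426)
```

Emit:
drive_tool --rows '[0.056, -0.002, -0.003, 0, 0, -0.089, -1, 0.056, -0.002, -0.003, 0, 0, -0.089, -1, 0.056, -0.002, -0.003, 0, 0, -0.089, -1, 0.056, -0.002, -0.003, 0, 0, -0.089, -1, 0.056, -0.002, -0.003, 0, 0, -0.089, -1]' --grip_force 20

```text
time_s: 0.98
tool_pos: [0.4833, -0.4356, 0.2376]
tool_rot: [180.0, 0.0, 48.8]
force: [0.8, -0.8, -0.2]
grip_width: 0.0448
grasp_force: 0.0
```

Emit:
drive_tool --rows '[0.056, -0.005, -0.004, 0, 0, -0.089, -1, 0.056, -0.005, -0.004, 0, 0, -0.089, -1, 0.056, -0.005, -0.004, 0, 0, -0.089, -1, 0.056, -0.005, -0.004, 0, 0, -0.089, -1, 0.056, -0.005, -0.004, 0, 0, -0.089, -1]'

```text
time_s: 1.6
tool_pos: [0.6052, -0.1846, 0.2577]
tool_rot: [180.0, 0.0, 74.3]
force: [0.6, 0.1, 0.3]
grip_width: 0.0014
grasp_force: 0.0
```

Emit:
drive_tool --rows '[0.048, -0.003, -0.004, 0, 0, -0.12, -1, 0.048, -0.003, -0.004, 0, 0, -0.12, -1, 0.048, -0.003, -0.004, 0, 0, -0.12, -1, 0.04, -0.003, -0.004, 0, 0, -0.12, -1, 0.02, 0, 0, 0, 0, -0.12, -1]'

```text
time_s: 2.22
tool_pos: [0.6074, 0.0195, 0.2742]
tool_rot: [179.9, -0.0, 109.0]
force: [0.1, 0.0, -0.0]
grip_width: 0.0004
grasp_force: 0.0
```

```bash
cat >> h.py <<'E'
YAW=np.radians(109.7); O=np.array([.532,.310,0.])
XA=np.array([np.cos(YAW),np.sin(YAW),0]); YA=np.array([-np.sin(YAW),np.cos(YAW),0]); Z=np.array([0,0,1.])
def A(x,y,z): return O+x*XA+y*YA+z*Z
def goal(P,a,xd=None):
    """tool-frame shift and rotvec to TCP P, tilt a deg about approach heading xd"""
    xd=XA if xd is None else xd; a=np.radians(a); yt=-np.cross(Z,xd); zt=np.sin(a)*xd-np.cos(a)*Z
    G=np.c_[np.cross(yt,zt),yt,zt]; o=get_obs(); R=Rt(o)
    print('t',round(o['time_s'],2),'pos',o['tool_pos'].round(4),'rot',o['tool_rot'].round(1),'q',o['qpos'].round(0),'F',o['force'].round(1),'w',round(float(o['grip_width']),4))
    print(' shift(start axes)',(R.T@(P-o['tool_pos'])).round(4),'shift(goal axes)',(G.T@(P-o['tool_pos'])).round(4),'turn',Ro.from_matrix(R.T@G).as_rotvec().round(4),'goal',P.round(3))
def tz(a): a=np.radians(a); return np.sin(a)*XA-np.cos(a)*Z
E
python3 - <<'E'
from h import *
goal(A(-.0457,0,.1266)-.12*tz(45),45)
E
```

```text
t 2.23 pos [0.6074 0.0195 0.2742] rot [179.9  -0.  109. ] q [ 26.  15. -37.  84.   9.  84.   8.] F [ 0.1  0.  -0. ] w 0.0004
 shift(start axes) [0.1687 0.0247 0.0629] shift(goal axes) [0.0747 0.0269 0.1635] turn [ 0.0062  0.785  -0.0117] goal [0.576 0.187 0.211]
```

Emit:
drive_tool --rows '[0.02, 0.005, 0, 0, 0.157, 0, -1, 0.02, 0.005, 0, 0, 0.157, 0, -1, 0.02, 0.005, 0, 0, 0.157, 0, -1, 0.02, 0.005, 0, 0, 0.157, 0, -1, 0.02, 0.005, 0, 0, 0.157, -0.012, -1]'

```text
time_s: 2.85
tool_pos: [0.6024, 0.1116, 0.3042]
tool_rot: [179.3, -45.2, 109.5]
force: [0.6, 0.2, 0.3]
grip_width: 0.0005
grasp_force: 0.0
```

```bash
python3 - <<'E'
from h import *
goal(A(-.0457,0,.1266)-.12*tz(45),45)
c=cam('wrist'); cv2.imwrite('pics/w1.png',(255*(c['color']/255.)**.6).astype(np.uint8))
print(proj(c,A(-.0457,0,.1266)),proj(c,A(-.11,.084,.05)),proj(c,A(-.11,-.084,.05)),proj(c,A(-.035,0,.2)))
E
```

```text
t 2.85 pos [0.6024 0.1116 0.3042] rot [179.3 -45.2 109.5] q [ 37.  30. -41.  76. -24.  94.  18.] F [0.6 0.2 0.3] w 0.0005
 shift(start axes) [-0.0095 -0.0012  0.1221] shift(goal axes) [-0.0091  0.0006  0.1221] turn [ 0.0148 -0.0036 -0.0027] goal [0.576 0.187 0.211]
[315.63464738 177.39315716] [252.85257802 250.32211203] [378.6972469  249.22645454] [315.69111926 129.83620619]
```

View pics/w1.png

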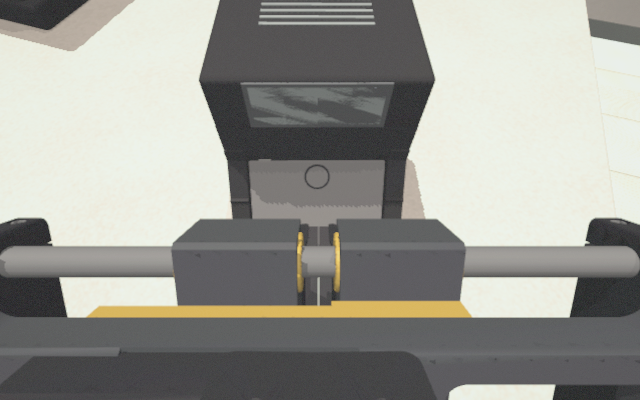

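The press mark is at (317,177), where I predicted (315.6,177.4), and the lip is close to row 129. The pose is good, so I approach and press.

Emit:
drive_tool --rows '[-0.003, 0.0005, 0.05, 0.015, 0, 0, -1, -0.003, 0.0005, 0.05, 0, 0, 0, -1, -0.003, 0, 0.05, 0, 0, 0, -1, 0, 0, 0.04, 0, 0, 0, -1, 0, 0, 0.03, 0, 0, 0, -1]'

```text
time_s: 3.52
tool_pos: [0.5519, 0.2536, 0.1403]
tool_rot: [-179.7, -44.8, 109.6]
force: [1.2, 0.3, -0.1]
grip_width: 0.0006
grasp_force: 0.0
```

Emit:
drive_tool --rows '[0, 0, 0.008, 0, 0, 0, -1, 0, 0, 0.005, 0, 0, 0, -1, 0, 0, 0.003, 0, 0, 0, -1, 0, 0, 0, 0, 0, 0, -1]'

```text
time_s: 4.03
tool_pos: [0.5501, 0.2627, 0.1307]
tool_rot: [-179.8, -44.9, 109.5]
force: [0.2, 0.4, -0.3]
grip_width: 0.0002
grasp_force: 0.0
```

```bash
python3 - <<'E'
from h import *
goal(A(-.0457,0,.1266),45)
E
```

```text
t 4.03 pos [0.5501 0.2627 0.1307] rot [-179.8  -44.9  109.5] q [ 29.  33. -43.  95. -24.  69.  20.] F [ 0.2  0.4 -0.3] w 0.0002
 shift(start axes) [ 0.0006 -0.0011  0.0064] shift(goal axes) [ 0.0006 -0.0011  0.0064] turn [ 0.0001  0.0012 -0.003 ] goal [0.547 0.267 0.127]
```

Emit:
drive_tool --rows '[0, 0, 0.003, 0, 0, 0, -1, 0, 0, 0.002, 0, 0, 0, -1, 0, 0, 0.002, 0, 0, 0, -1, 0, 0, 0, 0, 0, 0, -1]'

```text
time_s: 4.53
tool_pos: [0.5479, 0.2677, 0.1257]
tool_rot: [-179.8, -45.0, 109.5]
force: [-0.3, -2.4, 3.0]
grip_width: 0.0006
grasp_force: 1.6
```

Emit:
drive_tool --rows '[0, 0, 0.002, 0, 0, 0, -1, 0, 0, 0.001, 0, 0, 0, -1]'

```text
time_s: 4.78
tool_pos: [0.5474, 0.2694, 0.1241]
tool_rot: [-179.8, -45.0, 109.5]
force: [-1.3, -5.9, 6.8]
grip_width: 0.0005
grasp_force: 4.3
```

Emit:
drive_tool --rows '[0, 0, 0.0015, 0, 0, 0, -1, 0, 0, 0.0005, 0, 0, 0, -1]'

```text
time_s: 5.03
tool_pos: [0.5469, 0.2707, 0.1228]
tool_rot: [-179.8, -45.0, 109.5]
force: [-1.0, -5.3, 7.1]
grip_width: 0.0005
grasp_force: 4.4
```

Emit:
drive_tool --rows '[0, 0, -0.05, 0, 0, 0, -1, 0, 0, -0.06, 0, 0, 0, 0, 0, 0, -0.06, 0, 0, 0, 0, 0, 0, -0.03, 0, 0, 0, 0, 0, 0, 0, 0, 0, 0, 0]'

```text
time_s: 5.65
tool_pos: [0.596, 0.1367, 0.2641]
tool_rot: [-180.0, -44.9, 109.4]
force: [0.5, -0.8, -1.0]
grip_width: 0.0324
grasp_force: 0.0
```

Emit:
drive_tool --rows '[0, 0, 0, 0, 0, 0, 0, 0, 0, 0, 0, 0, 0, 0, 0, 0, 0, 0, 0, 0, 0, 0, 0, 0, 0, 0, 0, 0, 0, 0, 0, 0, 0, 0, 0]'

```text
time_s: 6.28
tool_pos: [0.5942, 0.1384, 0.2632]
tool_rot: [-179.8, -45.0, 109.5]
force: [-0.1, 0.0, -0.0]
grip_width: 0.044
grasp_force: 0.0
```

Emit:
drive_tool --rows '[0, 0, 0, 0, 0, 0, 0, 0, 0, 0, 0, 0, 0, 0, 0, 0, 0, 0, 0, 0, 0, 0, 0, 0, 0, 0, 0, 0, 0, 0, 0, 0, 0, 0, 0]'

```text
time_s: 6.9
tool_pos: [0.5943, 0.1383, 0.2633]
tool_rot: [-179.8, -45.0, 109.5]
force: [0.5, -0.5, 0.8]
grip_width: 0.0432
grasp_force: 0.0
```

```bash
python3 - <<'E'
from h import *
c=cam('wrist');t=cam('top');s=cam('side')
e=lambda i,g:(255*(i/255.)**g).astype(np.uint8)
I=np.zeros((600,800,3),np.uint8)
I[:260,:]=cv2.resize(e(c['color'][40:248],.6),None,fx=1.25,fy=1.25)
I[260:560,:400]=cv2.resize(e(t['color'][165:285,120:280],.45),(400,300)); I[260:560,400:]=cv2.resize(e(s['color'][225:375,350:550],.45),(400,300))
cv2.imwrite('pics/open.png',I); cv2.imwrite('pics/w2.png',c['color'])
goal(A(-.0457,0,.1266),45)
E
```

```text
t 7.05 pos [0.5943 0.1383 0.2633] rot [-179.8  -45.   109.5] q [ 35.  31. -41.  80. -23.  89.  19.] F [ 0.2 -0.3  0.5] w 0.0435
 shift(start axes) [ 0.0003 -0.0006  0.1935] shift(goal axes) [ 0.0002 -0.0008  0.1935] turn [-0.0012  0.0005 -0.0028] goal [0.547 0.267 0.127]
```

View pics/open.png

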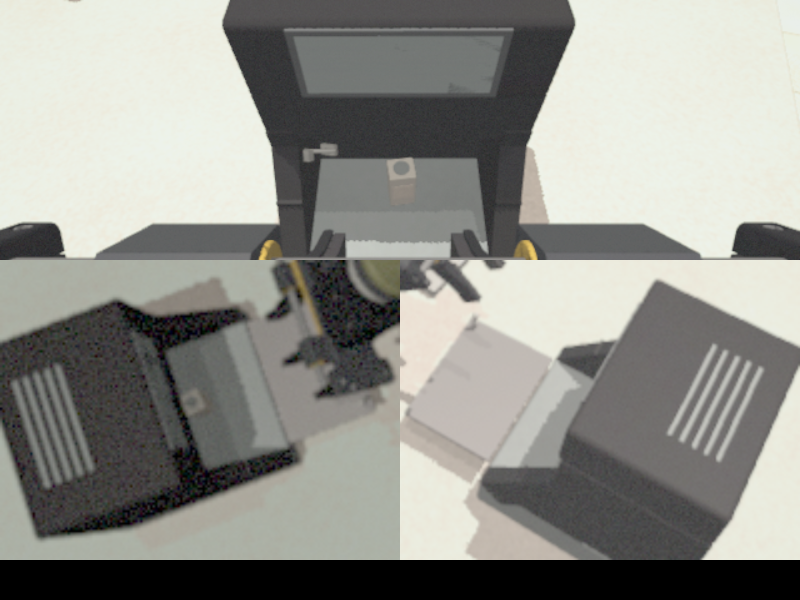

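The hatch has dropped fully open: in the composite it lies level in front of the bay in both fixed views. The cartridge is inside at wrist-panel (402,168) and top-panel (193,402). The metal thing at (320,152) is the catch, not the cartridge.

```bash
python3 - <<'E'
from h import *
c=cv2.imread('pics/w2.png'); t=cam('top')['color']
e=lambda i,g:(255*(i/255.)**g).astype(np.uint8)
I=np.zeros((400,800,3),np.uint8)
I[:,:400]=cv2.resize(e(c[155:215,290:350],.6),(400,400),interpolation=cv2.INTER_CUBIC)
I[:,400:]=cv2.resize(e(t[201:241,177:217],.45),(400,400),interpolation=cv2.INTER_CUBIC)
cv2.imwrite('pics/cart.png',I)
E
```

```text
(no output)
```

View pics/cart.png

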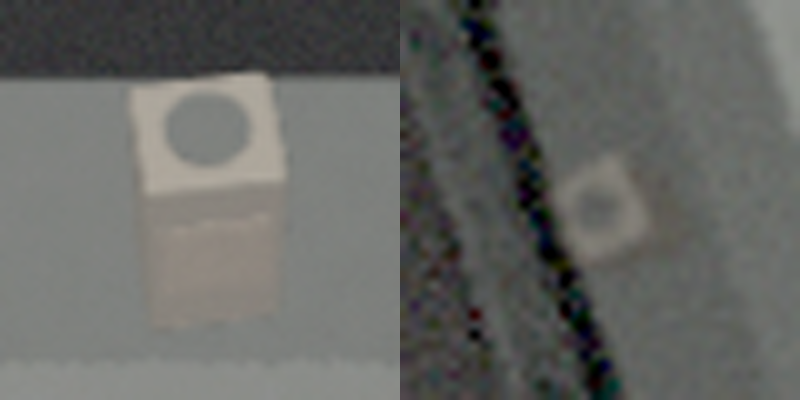

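The wrist crop shows the cartridge's top-face corners at (130,88), (268,73), (287,178) and (147,193), with the disc at (208,130). The front foot corners are at (153,326) and (275,313). The top crop shows the disc at (198,208).

```bash
python3 - <<'E'
from h import *
c=cam('wrist');t=cam('top')
k=400/60; w=lambda x,y:((x+.5)/k+290-.5,(y+.5)/k+155-.5)
tp=((198.5)/10+177-.5,208.5/10+201-.5)
C=np.array([onz(c,w(*p),.1) for p in [(130,88),(268,73),(287,178),(147,193)]])
toA=lambda P:np.array([(P-O)@XA,(P-O)@YA,P[2]]).round(4)
for p in C: print(toA(p))
print('sides',np.linalg.norm(np.roll(C,-1,0)-C,axis=1).round(4),'mean',toA(C.mean(0)))
e=(C[1]-C[0]+C[2]-C[3]);f=(C[0]-C[3]+C[1]-C[2])
print('ang of y edge vs -YA',np.degrees(np.arctan2(e@XA,-e@YA)),'x edge',np.degrees(np.arctan2(f@YA,f@XA)))
print('foot',[toA(onz(c,w(*p),.05)) for p in [(153,326),(275,313)]])
print('disc wrist',toA(onz(c,w(208,130),.1)),'top',toA(onz(t,tp,.1)),'tri',toA(tri(c,w(208,130),t,tp)[0]))
E
```

```text
[-0.0148  0.0103  0.1   ]
[-0.0116 -0.0148  0.1   ]
[-0.0345 -0.0176  0.1   ]
[-0.0376  0.007   0.1   ]
sides [0.0252 0.0231 0.0248 0.023 ] mean [-0.0246 -0.0038  0.1   ]
ang of y edge vs -YA 7.288553111192672 x edge 7.697862408833782
foot [array([-0.0357,  0.0068,  0.05  ]), array([-0.0328, -0.0171,  0.05  ])]
disc wrist [-0.0241 -0.0038  0.1   ] top [-0.0242 -0.0039  0.1   ] tri [-0.0243 -0.0038  0.1003]
```

```bash
python3 - <<'E'
from h import *
t=cam('top')
T=lambda x,y:((x+.5)/5+100-.5,(y+.5)/5+165-.5)
def ony(p,y):
    o,d=ray(t,p); s=(y-(o-O)@YA)/(d@YA); P=o+s*d; return np.round([(P-O)@XA,P[2]],3)
print('up',[ony(T(*p),-.11) for p in [(575,97),(520,102),(470,107),(400,112)]])
print('z-plane test lower inner edge: hatch side bottom',[ (lambda P:np.round([(P-O)@XA,(P-O)@YA],3))(onz(t,T(*p),.05)) for p in [(690,375),(695,402),(605,125),(577,97)]])
s=cam('side'); k=600/175.; S=lambda x,y:((x+.5)/k+380-.5,(y+.5)/k+225-.5)
def onys(p,y):
    o,d=ray(s,p); q=(y-(o-O)@YA)/(d@YA); P=o+q*d; return np.round([(P-O)@XA,P[2]],3)
print('side cam cheek y=-.11',[onys(S(*p),-.11) for p in [(35,383),(30,403),(70,415),(100,415),(170,352),(60,355)]])
print('side far cheek y=.085',[onys(S(*p),.085) for p in [(170,170),(235,165)]],'y=.11',[onys(S(*p),.11) for p in [(185,150),(270,138)]])
E
```

```text
up [array([-0.104,  0.042]), array([-0.077,  0.078]), array([-0.054,  0.108]), array([-0.025,  0.151])]
z-plane test lower inner edge: hatch side bottom [array([-0.115,  0.09 ]), array([-0.112,  0.107]), array([-0.117, -0.083]), array([-0.106, -0.107])]
side cam cheek y=-.11 [array([-0.107,  0.045]), array([-0.108,  0.011]), array([-0.078,  0.029]), array([-0.059,  0.056]), array([-0.029,  0.189]), array([-0.094,  0.106])]
side far cheek y=.085 [array([-0.104,  0.057]), array([-0.061,  0.104])] y=.11 [array([-0.103,  0.052]), array([-0.048,  0.117])]
```

The 45° heading-aligned entry clears both the cheeks and the head by several millimetres. I keep the tool square to the analyser and let the pads square up the block, which is turned about 7.5°.

```bash
python3 - <<'E'
from h import *
goal(A(-.0136,-.004,.0696),45)
t=cam('top')
for n,p,z in [('jar',(386,163),.075),('box',(329,147),.073),('timer',(424,189),.018),('big',(452,252),.03)]: print(n,onz(t,p,z).round(3))
E
```

```text
t 7.3 pos [0.5943 0.1383 0.2633] rot [-179.8  -45.   109.5] q [ 35.  31. -41.  80. -23.  89.  19.] F [-0.3 -0.1  0.1] w 0.0439
 shift(start axes) [-0.0173  0.0036  0.2565] shift(goal axes) [-0.0174  0.0032  0.2565] turn [-0.0013  0.0005 -0.0028] goal [0.54  0.299 0.07 ]
jar [ 0.717 -0.31   0.075]
box [ 0.776 -0.129  0.073]
timer [ 0.639 -0.441  0.018]
big [ 0.429 -0.516  0.03 ]
```

Emit:
drive_tool --rows '[-0.009, 0.002, 0.03, 0, 0, 0, 0.4, -0.008, 0.001, 0.04, 0, 0, 0, 0.4, 0, 0, 0.04, 0, 0, -0.003, 0.4, 0, 0, 0.04, 0, 0, 0, 0.4, 0, 0, 0.03, 0, 0, 0, 0.4]'

```text
time_s: 7.98
tool_pos: [0.557, 0.2488, 0.1229]
tool_rot: [-179.9, -45.0, 109.7]
force: [0.3, 0.8, -0.3]
grip_width: 0.0606
grasp_force: 0.0
```

Emit:
drive_tool --rows '[0, 0, 0.03, 0, 0, 0, 0.4, 0, 0, 0.02, 0, 0, 0, 0.4, 0, 0, 0, 0, 0, 0, 0.4]'

```text
time_s: 8.35
tool_pos: [0.5444, 0.282, 0.088]
tool_rot: [-179.8, -45.0, 109.7]
force: [0.7, 0.7, -0.8]
grip_width: 0.0612
grasp_force: 0.0
```

```bash
python3 - <<'E'
from h import *
goal(A(-.0136,-.004,.0696),45)
E
```

```text
t 8.35 pos [0.5444 0.282  0.088 ] rot [-179.8  -45.   109.7] q [ 27.  36. -42.  97. -23.  64.  21.] F [ 0.7  0.7 -0.8] w 0.0612
 shift(start axes) [-0.001   0.0019  0.025 ] shift(goal axes) [-0.001   0.0018  0.025 ] turn [-0.0044 -0.0008  0.0006] goal [0.54  0.299 0.07 ]
```

Emit:
drive_tool --rows '[0, 0.002, 0.01, -0.003, 0, 0, 0.4, 0, 0, 0.009, 0, 0, 0, 0.4, 0, 0, 0.006, 0, 0, 0, 0.4, 0, 0, 0, 0, 0, 0, 0.4]'

```text
time_s: 8.85
tool_pos: [0.5415, 0.2985, 0.0707]
tool_rot: [179.9, -45.0, 109.7]
force: [0.1, -1.3, -0.4]
grip_width: 0.0609
grasp_force: 0.0
```

```bash
python3 - <<'E'
from h import *
goal(A(-.0136,-.004,.0696),45)
c=cam('wrist'); cv2.imwrite('pics/g0.png',(255*(c['color'][100:400]/255.)**.6).astype(np.uint8))
E
```

```text
t 8.85 pos [0.5415 0.2985 0.0707] rot [179.9 -45.  109.7] q [ 25.  37. -42.  98. -23.  62.  21.] F [ 0.1 -1.3 -0.4] w 0.0609
 shift(start axes) [-0.0005 -0.0011  0.001 ] shift(goal axes) [-0.0005 -0.0011  0.001 ] turn [0.0009 0.0001 0.0002] goal [0.54  0.299 0.07 ]
```

View pics/g0.png

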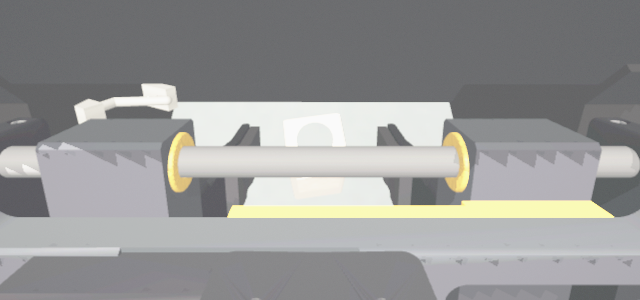

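The cartridge at (316,140) is centred between the fingers, whose edges are at 255 and 380. I close the gripper.

Emit:
drive_tool --rows '[0, 0, 0, 0, 0, 0, -1, 0, 0, 0, 0, 0, 0, -1, 0, 0, 0, 0, 0, 0, -1, 0, 0, 0, 0, 0, 0, -1, 0, 0, 0, 0, 0, 0, -1]' --grip_force 15

```text
time_s: 9.52
tool_pos: [0.542, 0.2982, 0.071]
tool_rot: [179.9, -45.0, 109.7]
force: [-1.1, -0.0, 0.1]
grip_width: 0.027
grasp_force: 15.0
```

Emit:
drive_tool --rows '[0, 0, 0, 0, 0, 0, -1, 0, 0, 0, 0, 0, 0, -1]'

```text
time_s: 9.78
tool_pos: [0.542, 0.2982, 0.071]
tool_rot: [179.9, -45.0, 109.7]
force: [-0.5, -0.5, 1.4]
grip_width: 0.0269
grasp_force: 15.0
```

Emit:
drive_tool --rows '[0, 0, -0.005, 0, 0, 0, -1, 0, 0, -0.015, 0, 0, 0, -1, 0, 0, -0.03, 0, 0, 0, -1, 0, 0, -0.04, 0, 0, 0, -1, 0, 0, -0.04, 0, 0, 0, -1]'

```text
time_s: 10.4
tool_pos: [0.5735, 0.2099, 0.1644]
tool_rot: [179.8, -44.9, 109.7]
force: [0.9, -0.4, -0.8]
grip_width: 0.0271
grasp_force: 15.0
```

Emit:
drive_tool --rows '[0, 0, -0.04, 0, 0, 0, -1, 0, 0, -0.04, 0, 0, 0, -1, 0, 0, -0.02, 0, 0, 0, -1, 0, 0, -0.01, 0, 0, 0, -1, 0, 0, 0, 0, 0, 0, -1]'

```text
time_s: 11.02
tool_pos: [0.5986, 0.1386, 0.2404]
tool_rot: [179.9, -45.0, 109.7]
force: [0.3, -0.3, -0.1]
grip_width: 0.0268
grasp_force: 15.0
```

```bash
python3 - <<'E'
from h import *
# tray target: cartridge centre at tray centre; heading option = 60 deg
for hd in (109.7,60):
    xd=np.array([np.cos(np.radians(hd)),np.sin(np.radians(hd)),0])
    goal(np.array([.463,-.250,0])+xd*(-.0136+.024)+Z*(.0707-.05+.005+.06),45,xd)
E
```

```text
t 11.03 pos [0.5986 0.1386 0.2404] rot [179.9 -45.  109.7] q [ 35.  32. -41.  81. -22.  88.  20.] F [ 0.3 -0.3 -0.1] w 0.0268
 shift(start axes) [-0.3284 -0.2586 -0.1098] shift(goal axes) [-0.3284 -0.2587 -0.1096] turn [0.0013 0.0003 0.0002] goal [ 0.459 -0.24   0.086]
t 11.03 pos [0.5986 0.1386 0.2404] rot [179.9 -45.  109.7] q [ 35.  32. -41.  81. -22.  88.  20.] F [ 0.3 -0.3 -0.1] w 0.0268
 shift(start axes) [-0.331  -0.2506 -0.1124] shift(goal axes) [-0.388   0.0768 -0.1691] turn [-6.120e-01 -2.000e-04  6.136e-01] goal [ 0.468 -0.241  0.086]
```

Emit:
drive_tool --rows '[-0.0285, -0.01, -0.0285, -0.061, 0, 0.061, -1, -0.0285, -0.01, -0.0285, -0.061, 0, 0.061, -1, -0.0285, -0.01, -0.0285, -0.061, 0, 0.061, -1, -0.0285, -0.01, -0.0285, -0.061, 0, 0.061, -1, -0.0285, -0.01, -0.0285, -0.061, 0, 0.061, -1]'

```text
time_s: 11.65
tool_pos: [0.5829, -0.0668, 0.2395]
tool_rot: [-180.0, -45.1, 84.8]
force: [0.2, -0.6, -1.2]
grip_width: 0.0268
grasp_force: 15.0
```

Emit:
drive_tool --rows '[-0.0285, -0.01, -0.0285, -0.061, 0, 0.061, -1, -0.0285, -0.01, -0.0285, -0.061, 0, 0.061, -1, -0.0285, -0.01, -0.0285, -0.061, 0, 0.061, -1, -0.0285, -0.01, -0.0285, -0.061, 0, 0.061, -1, -0.0285, -0.01, -0.0285, -0.061, 0, 0.061, -1]'

```text
time_s: 12.28
tool_pos: [0.4834, -0.247, 0.2394]
tool_rot: [-180.0, -45.1, 60.1]
force: [-0.2, -0.0, 0.3]
grip_width: 0.0267
grasp_force: 15.0
```

```bash
python3 - <<'E'
from h import *
xd=np.array([np.cos(np.radians(60)),np.sin(np.radians(60)),0])
goal(np.array([.463,-.250,0])+xd*(-.0136+.024)+Z*(.0707-.05+.005+.05),45,xd)
E
```

```text
t 12.28 pos [ 0.4834 -0.247   0.2394] rot [-180.   -45.1   60.1] q [ 72.  17. -25.  98. -36.  84.  26.] F [-0.2 -0.   0.3] w 0.0267
 shift(start axes) [-0.1176 -0.016   0.1139] shift(goal axes) [-0.1175 -0.0161  0.1141] turn [-0.0022 -0.0017  0.0014] goal [ 0.468 -0.241  0.076]
```

Good. I descend to 50 mm above the tray floor, then look.

Emit:
drive_tool --rows '[-0.03, -0.004, 0.029, 0, 0, 0, -1, -0.03, -0.004, 0.029, 0, 0, 0, -1, -0.03, -0.004, 0.029, 0, 0, 0, -1, -0.027, -0.004, 0.026, 0, 0, 0, -1, 0, 0, 0, 0, 0, 0, -1]'

```text
time_s: 12.9
tool_pos: [0.4674, -0.2387, 0.0752]
tool_rot: [-179.5, -45.2, 60.0]
force: [0.1, -0.8, -0.2]
grip_width: 0.0269
grasp_force: 15.0
```

```bash
python3 - <<'E'
from h import *
xd=np.array([np.cos(np.radians(60)),np.sin(np.radians(60)),0])
goal(np.array([.463,-.250,0])+xd*(-.0136+.024)+Z*(.0707-.05+.005),45,xd)
s=cam('side');t=cam('top')
e=lambda i,g:(255*(i/255.)**g).astype(np.uint8)
I=np.hstack([cv2.resize(e(s['color'][110:230,260:380],.7),(400,400),interpolation=cv2.INTER_CUBIC),cv2.resize(e(t['color'][195:295,320:420],.45),(400,400),interpolation=cv2.INTER_CUBIC)])
cv2.imwrite('pics/pl.png',I)
E
```

```text
t 12.9 pos [ 0.4674 -0.2387  0.0752] rot [-179.5  -45.2   60. ] q [ 72.  27. -24. 106. -34.  70.  37.] F [ 0.1 -0.8 -0.2] w 0.0269
 shift(start axes) [-0.0363  0.0021  0.0337] shift(goal axes) [-0.0361  0.0018  0.0339] turn [-0.008  -0.0043 -0.0003] goal [ 0.468 -0.241  0.026]
```

View pics/pl.png

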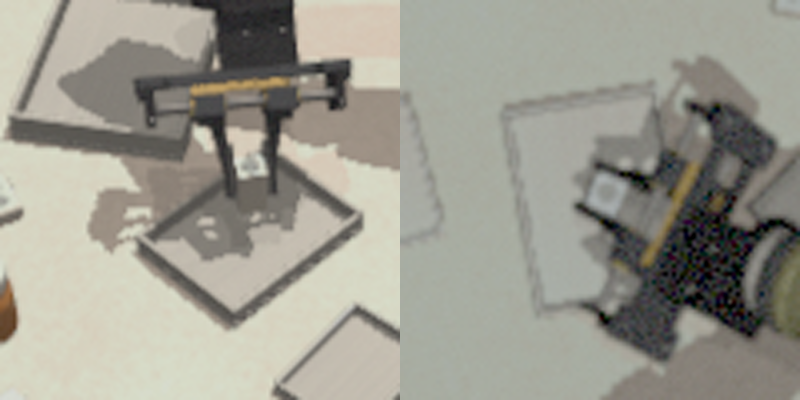

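The side panel shows the cartridge hanging upright at (250,165) between the fingers. It is over the middle-sized tray, with the large tray well clear of the hand. I lower it.

Emit:
drive_tool --rows '[-0.011, 0.002, 0.009, -0.008, -0.004, 0, -1, -0.011, 0, 0.011, 0, 0, 0, -1, -0.007, 0, 0.007, 0, 0, 0, -1, -0.003, 0, 0.003, 0, 0, 0, -1, 0, 0, 0, 0, 0, 0, -1]'

```text
time_s: 13.62
tool_pos: [0.4703, -0.2443, 0.0338]
tool_rot: [179.5, -44.8, 60.2]
force: [0.0, -0.3, -1.3]
grip_width: 0.0269
grasp_force: 15.0
```

```bash
python3 - <<'E'
from h import *
xd=np.array([np.cos(np.radians(60)),np.sin(np.radians(60)),0])
goal(np.array([.463,-.250,0])+xd*(-.0136+.024)+Z*(.0710-.05+.005),45,xd)
E
```

```text
t 13.62 pos [ 0.4703 -0.2443  0.0338] rot [179.5 -44.8  60.2] q [ 71.  30. -24. 107. -34.  65.  39.] F [ 0.  -0.3 -1.3] w 0.0269
 shift(start axes) [-0.0042 -0.0035  0.0068] shift(goal axes) [-0.0042 -0.0035  0.0068] turn [0.0059 0.0027 0.0031] goal [ 0.468 -0.241  0.026]
```

Emit:
drive_tool --rows '[-0.002, 0, 0.002, 0.006, 0.003, 0.003, -1, -0.0015, 0, 0.0015, 0, 0, 0, -1, -0.001, 0, 0.001, 0, 0, 0, -1, 0, 0, 0, 0, 0, 0, -1]'

```text
time_s: 14.12
tool_pos: [0.4703, -0.2445, 0.0277]
tool_rot: [180.0, -45.0, 60.0]
force: [-0.9, -0.6, -1.7]
grip_width: 0.0268
grasp_force: 15.0
```

Emit:
drive_tool --rows '[-0.0005, 0, 0.0005, 0, 0, 0, -1, 0, 0, 0, 0, 0, 0, -1]'

```text
time_s: 14.38
tool_pos: [0.4703, -0.2446, 0.027]
tool_rot: [179.9, -45.0, 60.0]
force: [0.4, 0.1, -0.5]
grip_width: 0.0272
grasp_force: 15.0
```

Emit:
drive_tool --rows '[-0.0007, 0, 0.0007, 0, 0, 0, -1, 0, 0, 0, 0, 0, 0, -1]'

```text
time_s: 14.62
tool_pos: [0.4703, -0.2445, 0.026]
tool_rot: [180.0, -45.0, 60.0]
force: [0.5, -0.5, -0.9]
grip_width: 0.0272
grasp_force: 15.0
```

Emit:
drive_tool --rows '[-0.0005, 0, 0.0005, 0, 0, 0, -1, 0, 0, 0, 0, 0, 0, -1]'

```text
time_s: 14.88
tool_pos: [0.4705, -0.2445, 0.0258]
tool_rot: [179.9, -45.0, 60.1]
force: [-1.5, -0.7, 4.2]
grip_width: 0.0267
grasp_force: 15.0
```

Contact shows as 4 N upward. I open the gripper and back out along the tool axis.

Emit:
drive_tool --rows '[0, 0, 0, 0, 0, 0, -0.3, 0, 0, 0, 0, 0, 0, 0, 0, 0, 0, 0, 0, 0, 0.2, 0, 0, 0, 0, 0, 0, 0.2, 0, 0, 0, 0, 0, 0, 0.2]'

```text
time_s: 15.5
tool_pos: [0.4703, -0.2445, 0.0252]
tool_rot: [180.0, -45.0, 60.0]
force: [-0.6, -0.0, -0.6]
grip_width: 0.0518
grasp_force: 0.0
```

Emit:
drive_tool --rows '[0, 0, -0.01, 0, 0, 0, 0.2, 0, 0, -0.03, 0, 0, 0, 0.2, 0, 0, -0.05, 0, 0, 0, 0.2, 0, 0, -0.06, 0, 0, 0, 0.2, 0, 0, -0.06, 0, 0, 0, 0.2]'

```text
time_s: 16.12
tool_pos: [0.3949, -0.3744, 0.1757]
tool_rot: [179.9, -44.9, 60.0]
force: [1.0, -1.7, 0.3]
grip_width: 0.0522
grasp_force: 0.0
```

Emit:
drive_tool --rows '[0, 0, -0.04, 0, 0, 0, 0.2, -0.02, 0.0, -0.02, 0, 0, 0, 0.2, 0, 0, 0, 0, 0, 0, 0.2, 0, 0, 0, 0, 0, 0, 0.2]'

```text
time_s: 16.62
tool_pos: [0.368, -0.4213, 0.2022]
tool_rot: [180.0, -45.0, 60.1]
force: [-0.4, 0.2, -0.4]
grip_width: 0.0523
grasp_force: 0.0
```

```bash
python3 - <<'E'
from h import *
c=cam('wrist');s=cam('side');t=cam('top')
print(get_obs()['tool_pos'],get_obs()['force'])
e=lambda i,g:(255*(i/255.)**g).astype(np.uint8)
I=np.zeros((600,800,3),np.uint8)
I[:300,:400]=cv2.resize(e(s['color'][110:230,260:420],.7),(400,300)); I[:300,400:]=cv2.resize(e(t['color'][130:285,110:400],.45),(400,214)).repeat(1,0)[:300] if 0 else cv2.resize(e(t['color'][125:305,130:370],.45),(400,300))
I[300:550,:400]=cv2.resize(e(c['color'],.7),(400,250)); I[300:,400:]=cv2.resize(e(s['color'][220:400,300:540],.5),(400,300))
cv2.imwrite('pics/end.png',I)
print('tray ctr px', proj(s,[.463,-.25,.025]), proj(c,[.463,-.25,.005]),proj(c,[.463,-.25,.055]))
E
```

```text
[ 0.36841561 -0.42076667  0.20219563] [-0.1922157  -0.67953143 -0.36601909]
tray ctr px [334.40975716 177.27606603] [316.18036214 165.69425087] [315.93875997 140.95967433]
```

View pics/end.png

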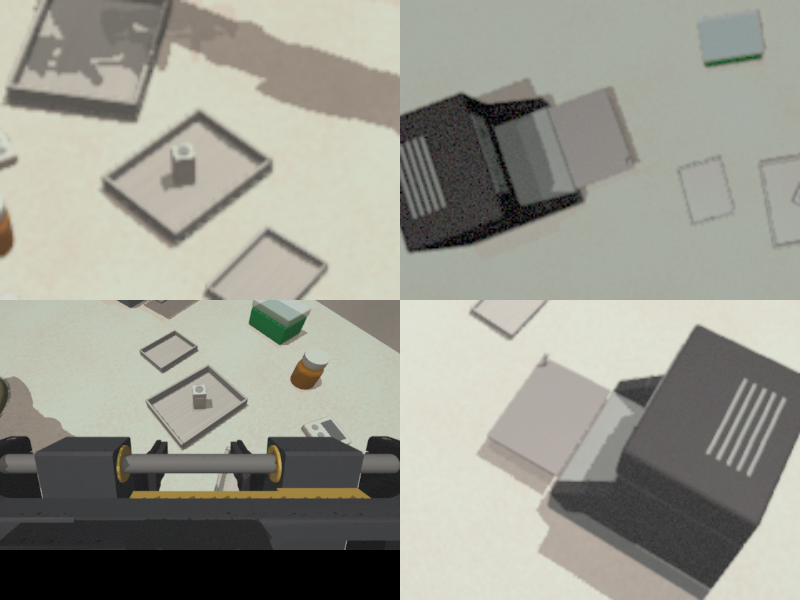

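The cartridge stands upright near the middle of the middle-sized tray: side panel (183,163), wrist panel (199,396). The hatch lies fully open at side-right (548,415), the bystanders have not moved, and the robot is clear of everything. I hand in.

```bash
python3 -c "
from cell import sign_off
print(sign_off())"
```

```text
the job is handed in; nothing more can be done
None
```

The job is handed in at about 17 s on the robot's clock: the hatch is fully open, the spent cartridge stands upright in the middle-sized tray, and the last images show the tip box, jar and timer in place and the robot touching nothing.

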